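# Fit the engraver's work plate onto the studded turntable

## Task

Pick up the round four-holed work plate by the bone slab on it, rest it lightly on the studs of the turntable, turn it until all four holes find their studs, and slide it down until it lies fully home, flat on the turntable's head; then let go and leave it there. Work gently: never push the plate hard against the turntable or drop it on, and leave the other things on the table where they are.

Things in the scene. Friction and masses are not known exactly. Their poses are not given: they have to be found in the camera images.
- slab_mid (a point): Centre of the upright bone slab fixed in the middle of the round work plate: the place to grip. Slab 50 mm long (x), 26 mm thick (y), 48 mm high, scribed lines on both broad faces. 32 mm above the plate's underside; z points up out of the plate. Slab and plate are one rigid loose body, 0.22 to 0.41 kg.
- plate_under (a point): Centre of the work plate's underside (same body and axes as slab_mid). Aluminium plate 110 mm across, 8 mm thick, with four 11 mm through holes centred at x, y = +-26 mm (a square, so a quarter turn is the same again), chamfered below.
- stand: Engraver's turntable, fixed to the table: dark steel foot 130 mm across with a round head 100 mm across on top. Origin: centre of the foot, on the table. Its yaw follows the small stub on the foot (towards -x) and tells nothing of how the head is turned. The head turns only stiffly (about 0.35 N m).
- head_seat (a point): Centre of the head's flat top face, on the turntable's upright axis, 72 mm above the table unloaded. It sinks with the head but does not turn with it. The head floats on a spring: it starts to sink under about 5 N (not under the plate's own weight), gives 0.6 N per mm, and stops hard after 10 mm.
- stud_tips (a point): On the axis, 11 mm above head_seat, level with the tips of the four steel studs: 8 mm thick, last 3 mm tapered to 4 mm, at the corners of a 52 mm square, matching the holes with 1.5 mm of play all round. How the studs are turned is NOT measured (any angle; these axes do not show it): see or feel it. Out of line, the plate rides on the tips.
- ink: Bystander, to be left alone: small dark ink jar with a white cap, 38 mm across, 55 mm high. Origin at the centre of its underside.
- knife: Bystander, to be left alone: closed folding pocket knife, 78 x 16 x 12 mm, lying flat. Origin at the centre of its underside.
- tusk: Bystander, to be left alone: bone tusk standing on a 50 mm square wooden foot, 110 mm high. Origin at the centre of its underside.
- easel: Bystander, to be left alone: dark wooden easel, 50 x 60 mm foot, 95 mm high, with a round bone pendant. Origin at the centre of its underside.
- loupe: Bystander, to be left alone: black eye loupe, 34 mm across, 34 mm high. Origin at the centre of its underside.
- slate: Bystander, to be left alone: plain slate disc without holes, 90 mm across, 7 mm thick. Origin at the centre of its underside.
- scriber: Bystander, to be left alone: wooden-handled scriber, 150 mm long, lying flat.
There are look-alikes about, which are no part of the job. Of the things that look like the stand, the middle-sized one is meant.

How it is judged:
By the outcome, as a careful person would: the job done as asked, in the order asked, and still so for the second after the job is handed in, with the robot touching nothing.
It also fails if it takes over 61 s, if anything falls off the work surface, if the arm or the gripper's body presses on something with over 40 N, if the wrist force passes 120 N, or if a joint passes its speed limit or range.

## Robot

A 6-joint arm with a two-finger parallel gripper is mounted at the origin on the work surface. World frame = base frame: x ahead of the robot, y to its left, z up, the work surface at z = 0. Lengths are in mm, angles in rad, forces in N, time in s.
With the tool pointing down it reaches from about 350 to 775 mm from the base axis. Payload 7.3 kg.
Tool frame: the origin (TCP) lies at the centre of the arm's flange, where the gripper is bolted on; the fingertips stand 178 mm ahead of it and the grasp point (between the pads) lies 159 mm ahead of it; z points along the fingers, y is the direction in which the jaws open and shut (so a half turn about z gives the same grasp; the last joint's range is limited). The gripper opens to 92 mm and grips with 3 to 60 N. Pads are 19 mm wide; open, the fingers measure 130 mm over their backs; the gripper's body (75 mm by 190 mm) begins 47 mm behind the grasp point.
Start: joints at [-1.441, 0.342, 1.524, -0, 1.275, -0.146], TCP at [142.986, -505.156, 404.741] pointing down, gripper open.
Joint ranges: [-2.53, 2.53], [-0.77, 2.02], [0.04, 2.7], [-1, 4.14], [0.28, 2.66], [-3.11, 3.11]. Speed limits (rad/s): [2.57, 2.57, 3.14, 3.14, 3.14, 3.14].

## Interface

Orientations are given as [roll, pitch, yaw] about the fixed x, y, z axes, in that order (R = Rz(yaw) Ry(pitch) Rx(roll)).
In Python, from plant import get_obs, capture, close_job gives the robot as it stands. The module is installed in compiled form; this text tells all that it offers.
- The arm moves only by the shell command python3 -m pendant 'ROWS'. ROWS is JSON, a list of rows, each a list of 3 entries, a list of its own where there are three numbers: the shift along the tool's x, y, z in m, then the turn, a rotation vector about the tool's x, y, z in rad, then the finger opening in m, from 0 to 0.0918. In form: [[[tx, ty, tz], [wx, wy, wz], fingers], ...]. A call has 1 to 10 rows; each row is the pose to reach, as a shift and turn from the pose commanded when the call began, along the tool's axes at that moment; what a row does not reach only later rows make up. A row lasts 1/12 s, in which the tool goes at most 41.7 mm and 7.16 degrees, less where a joint would pass 70% of its speed; a pose out of reach is approached as far as the arm can. A call with a gripper value outside its range is refused whole. The fingers move at their own pace and stop on an object; the grip force is fixed at half the most. Time passes only in rows, so rows that repeat a pose let the fingers close. It gives the time, the measured TCP pose, the force and the opening at its end, in the units of the state.
- get_obs(): the state, without advancing time (a new reading comes with each control period).
- capture(name): name is "scene" or "side" or "wrist"; returns a dict with "color" (400x640x3 uint8, red, green, blue), "mtx" (3x3 intrinsics, pixels), "dist" ([k1, k2, p1, p2, k3] as OpenCV has them; the pictures are not rectified), "rvec" (rotation vector, rad) and "tvec" (3), from world to camera coordinates, as OpenCV has them. Camera axes: x right, y down, z forward; pixel columns grow to the right and rows downward; lengths in mm; the calibration is good to about 2 mm. A picture is of the moment at which its call begins. There is no depth.
- close_job(): hands the job in, once; it reports no verdict.
The state is a dict: "time": time; "joint_positions": joint angles; "dq": joint speeds; "tau": joint torques, N m; "tool_pos": TCP position; "tcp_rot": TCP orientation; "contact_force": force on the tool from outside, world axes, zero at the start; "moment": the same for the moment, N m; "grip_width": finger opening in mm.
Only numpy, scipy, OpenCV 4.12 (cv2) and the standard library are available. Lean on these libraries where they do the work, as an engineer would, in place of code of your own. Each camera call takes 0.05 s, during which the arm holds its last target. There are 200 camera calls.

## Working session

There is one attempt and no reset: what is moved stays moved. The work goes in short steps, Python scripts to look and compute and a shell command to move; the robot and the scene stay as the last step left them, time stands still between calls to the robot, and variables do not carry over. Pictures are saved under pics/ and viewed, about 8 in all and at most 12, crops included, and the job is handed in when it is done.

```bash
mkdir -p pics
cat > h.py <<'E'
import numpy as np, cv2
from plant import get_obs, capture
def snap(cam, name):
    c=capture(cam); cv2.imwrite(f'pics/{name}.png', c['color'][:,:,::-1]); np.savez(f'pics/{name}.npz',**c); return c
def load(name): return dict(np.load(f'pics/{name}.npz'))
def ray(c,uv):
    p=cv2.undistortPoints(np.float64(uv).reshape(-1,1,2),c['mtx'],c['dist'])[:,0]
    R=cv2.Rodrigues(c['rvec'])[0]; o=-R.T@c['tvec'].ravel()
    return o,np.c_[p,np.ones(len(p))]@R
def plane(c,uv,z):
    o,d=ray(c,uv); return o+d*((z-o[2])/d[:,2])[:,None]
def proj(c,P): return cv2.projectPoints(np.float64(P).reshape(-1,1,3),c['rvec'],c['tvec'],c['mtx'],c['dist'])[0][:,0]
E
python3 - <<'E'
from h import *
for n in('scene','side'):
    c=snap(n,n+'0'); print(n,ray(c,[[320,200]]))
print(get_obs())
E
```

```text
scene (array([1361.74771173, -135.41529619, 1038.89989132]), array([[-0.64920379,  0.11458526, -0.75202717]]))
side (array([430.29646074, 836.40698879, 718.3282824 ]), array([[ 0.09183662, -0.78308585, -0.61535366]]))
{'time': 0.1, 'joint_positions': array([-1.44097303e+00,  3.42646923e-01,  1.52490701e+00,  1.57739973e-05,
        1.27536565e+00, -1.46014172e-01]), 'dq': array([ 0.00136929, -0.00219256, -0.00181652, -0.00133697, -0.00029264,
       -0.00017356]), 'tau': array([ 1.81027335e-03, -4.32004416e+01, -2.44694620e+01,  7.18646217e-02,
        5.26230584e-02, -3.73600074e-05]), 'tool_pos': array([ 142.98691796, -505.03690048,  404.12252138]), 'tcp_rot': array([-3.14028204e+00, -2.07987085e-04,  2.75832734e-01]), 'contact_force': array([-0.69449078,  0.41469497, -0.68178206]), 'moment': array([ 0.01432664, -0.02604834, -0.0137588 ]), 'grip_width': 91.78301125383041}
```

View pics/scene0.png

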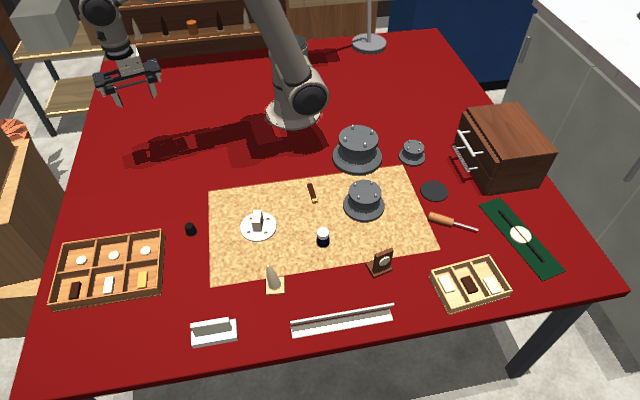

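View pics/side0.png

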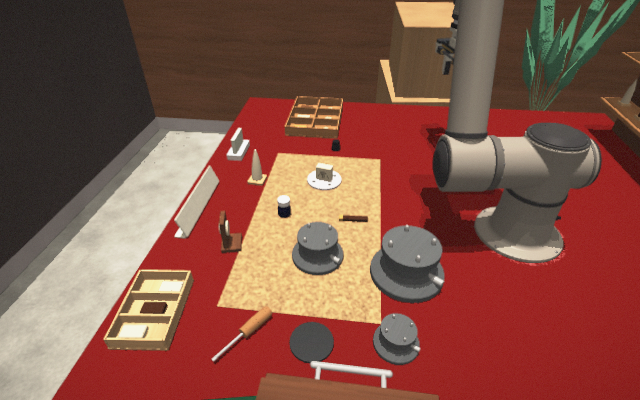

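Scene picture: the plate is at (258,226) with its slab at about (258,216). There are three stands: large (358,150), middle (364,197) and small (412,152). The side view agrees, with the middle stand's head at (318,235) and the plate at (324,180).

Run:
```python
from h import *
s=load('scene0'); d=load('side0')
print('plate',plane(s,[[258,227]],8),plane(d,[[324,180]],8))
print('head',plane(s,[[365,188]],72),plane(d,[[318,235]],72), 'foot', plane(s,[[344,205],[384,205]],8),plane(d,[[292,255],[344,255]],8))
w=snap('wrist','w0'); o,r=ray(w,[[320,200],[600,200],[320,380]]); print(o,r)
```

```text
plate [[ 543.07279211 -181.20125894    8.        ]] [[ 535.94925123 -171.47662202    8.        ]]
head [[504.91910431 155.59438649  72.        ]] [[515.25485524 150.89111656  72.        ]] foot [[506.46161259  91.89720373   8.        ]
 [530.04423611 215.35752802   8.        ]] [[579.37253318 163.45665624   8.        ]
 [450.15858706 147.25544028   8.        ]]
[ 222.13154147 -483.28307945  384.35829229] [[-0.3065576  -0.1078665  -0.94627346]
 [-0.04895911 -1.01336158 -0.94760474]
 [-0.86036421 -0.26577791 -0.76444929]]
```

```bash
python3 -m pendant '[[[0.04,-0.017,0],[0,0,0],0.0918],[[0.08,-0.035,0],[0,0,0],0.0918],[[0.118,-0.052,0],[0,0,0],0.0918],[[0.157,-0.07,0],[0,0,0],0.0918],[[0.195,-0.087,0],[0,0,0],0.0918],[[0.233,-0.104,0],[0,0,0],0.0918],[[0.271,-0.12,0],[0,0,0],0.0918],[[0.309,-0.137,0],[0,0,0],0.0918],[[0.347,-0.154,0],[0,0,0],0.0918],[[0.385,-0.17,0],[0,0,0],0.0918]]'
```

```text
time: 0.98
tool_pos: [465.1, -237.6, 404.6]
tcp_rot: [-3.141, 0.0, 0.276]
contact_force: [0.4, -1.3, 0.1]
grip_width: 91.8
```

Run:
```python
from h import *
o=get_obs(); print({k:np.round(o[k],3) for k in('time','tool_pos','tcp_rot','contact_force','moment')})
w=snap('wrist','w1'); print(proj(w,[540,-176,8]))
```

```text
{'time': np.float64(0.983), 'tool_pos': array([ 465.067, -237.571,  404.626]), 'tcp_rot': array([-3.141,  0.   ,  0.276]), 'contact_force': array([ 0.404, -1.336,  0.14 ]), 'moment': array([-0.035, -0.02 , -0.07 ])}
[[280.76785125  92.34136204]]
```

View pics/w1.png

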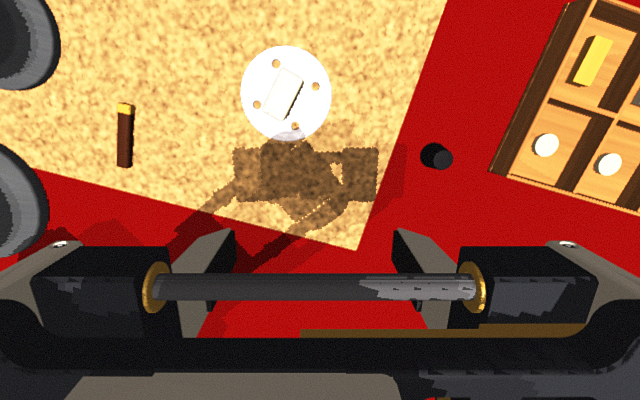

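Plate centre is at (286,93) and its holes are at (276,63), (315,86), (295,126) and (257,104). The slab's long axis runs parallel to the (257,104)→(276,63) side.

Run:
```python
from h import *
w=load('w1'); h=np.array([[276,63],[315,86],[295,126],[257,104]]); P=plane(w,h,8); c=P.mean(0)
print(P,c); print('sides',np.linalg.norm(P-np.roll(P,1,0),axis=1))
e=(P[0]-P[3])+(P[1]-P[2]); f=(P[1]-P[0])+(P[2]-P[3]); print('slab yaw',np.arctan2(e[1],e[0]), np.arctan2(f[1],f[0])+np.pi/2)
```

```text
[[ 569.96545158 -162.80368377    8.        ]
 [ 558.0990249  -213.44761772    8.        ]
 [ 506.47779675 -202.49072774    8.        ]
 [ 519.12937482 -151.5591575     8.        ]] [ 538.41791201 -182.57529668    8.        ]
sides [52.06482566 52.01557582 52.77124817 52.47939857]
slab yaw -0.2133903963619706 -0.23684671066502783
```

```bash
python3 -m pendant '[[[0.03,-0.012,0.02],[0,0,0.12],0.0918],[[0.06,-0.024,0.04],[0,0,0.24],0.0918],[[0.0855,-0.033,0.06],[0,0,0.36],0.0918],[[0.0855,-0.033,0.1],[0,0,0.48],0.0918],[[0.0855,-0.033,0.13],[0,0,0.501],0.0918],[[0.0855,-0.033,0.144],[0,0,0.501],0.0918],[[0.0855,-0.033,0.144],[0,0,0.501],0.0918]]'
python3 - <<'E'
from h import *
snap('wrist','w2')
E
```

```text
time: 1.62
tool_pos: [536.0, -183.6, 256.5]
tcp_rot: [-3.14, 0.008, -0.225]
contact_force: [-0.8, -0.2, -0.5]
grip_width: 92.0
```

View pics/w2.png

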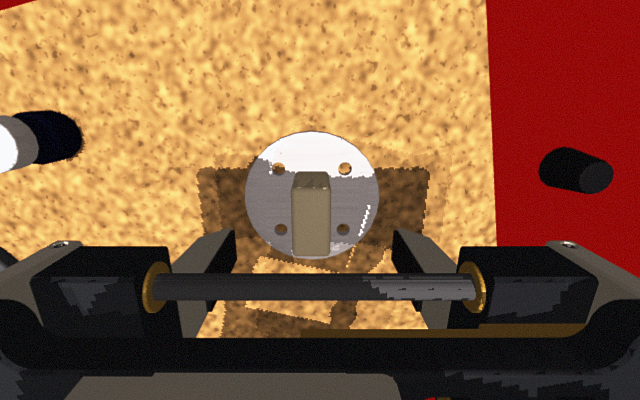

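The plate is well centred between the jaws, with holes at (278,169), (345,169), (343,230) and (281,230).

Run:
```python
from h import *
w=load('w2'); h=np.array([[278,169],[345,169],[343,230],[281,230]]); P=plane(w,h,8); c=P.mean(0)
e=(P[0]-P[3])+(P[1]-P[2]); a=np.arctan2(e[1],e[0]); print(c,a,np.linalg.norm(P-np.roll(P,1,0),axis=1))
o=get_obs();print(o['tool_pos'],o['tcp_rot'])
d=c-o['tool_pos'];y=o['tcp_rot'][2]; print('tool dx,dy',d[0]*np.cos(y)+d[1]*np.sin(y), d[0]*np.sin(y)-d[1]*np.cos(y),'wz',y-a)
```

```text
[ 537.77764422 -182.51381573    8.        ] -0.21751922859294495 [52.37627588 52.47790032 52.3507606  51.9232848 ]
[ 536.74513862 -184.09895962  258.96447687] [-3.14063743  0.00419997 -0.2248617 ]
tool dx,dy 0.6530702348855577 -1.7754571906652425 wz -0.0073424732810808135
```

```bash
python3 -m pendant '[[[0,0,0.03],[0,0,-0.007],0.0918],[[0,0,0.05],[0,0,-0.007],0.0918],[[0,0,0.06],[0,0,-0.007],0.0918],[[0,0,0.066],[0,0,-0.007],0.0918],[[0,0,0.066],[0,0,-0.007],0.0918],[[0,0,0.066],[0,0,-0.007],0.0918]]'
```

```text
time: 2.17
tool_pos: [537.6, -184.7, 195.9]
tcp_rot: [3.141, -0.002, -0.218]
contact_force: [0.4, -0.4, -0.4]
grip_width: 91.9
```

```bash
python3 -m pendant '[[[0,-0.0015,0.002],[0,0,0],0.06],[[0,-0.0015,0.002],[0,0,0],0.04],[[0,-0.0015,0.002],[0,0,0],0.02],[[0,-0.0015,0.002],[0,0,0],0.02],[[0,-0.0015,0.002],[0,0,0],0.02],[[0,-0.0015,0.002],[0,0,0],0.02],[[0,-0.0015,0.002],[0,0,0],0.02],[[0,-0.0015,0.002],[0,0,0],0.02]]'
```

```text
time: 2.83
tool_pos: [537.5, -182.9, 192.8]
tcp_rot: [3.142, -0.0, -0.218]
contact_force: [0.1, 0.2, -0.4]
grip_width: 43.1
```

```bash
python3 -m pendant '[[[0,0,0],[0,0,0],0.01],[[0,0,0],[0,0,0],0.01],[[0,0,0],[0,0,0],0.01],[[0,0,0],[0,0,0],0.01],[[0,0,0],[0,0,0],0.01],[[0,0,0],[0,0,0],0.01]]'
```

```text
time: 3.33
tool_pos: [537.5, -182.8, 192.7]
tcp_rot: [-3.141, 0.0, -0.218]
contact_force: [0.5, 1.3, -0.5]
grip_width: 26.1
```

```bash
python3 -m pendant '[[[0,0,-0.02],[0,0,0],0.01],[[0,0,-0.05],[0,0,-0.1],0.01],[[0,0,-0.085],[0,0,-0.22],0.01],[[0,0,-0.115],[0,0,-0.34],0.01],[[0,0,-0.127],[0,0,-0.46],0.01],[[0,0,-0.127],[0,0,-0.58],0.01],[[0,0,-0.127],[0,0,-0.7],0.01],[[0,0,-0.127],[0,0,-0.82],0.01],[[0,0,-0.127],[0,0,-0.94],0.01],[[0,0,-0.127],[0,0,-1.06],0.01]]'
```

```text
time: 4.17
tool_pos: [537.2, -182.9, 319.1]
tcp_rot: [-3.14, 0.001, 0.848]
contact_force: [-0.4, -0.6, -2.9]
grip_width: 25.9
```

```bash
python3 -m pendant '[[[0.013,-0.015,0],[0,0,-0.08],0.01],[[0.035,-0.038,0],[0,0,-0.18],0.01],[[0.058,-0.064,0],[0,0,-0.28],0.01],[[0.082,-0.09,0],[0,0,-0.38],0.01],[[0.105,-0.117,0],[0,0,-0.48],0.01],[[0.128,-0.142,0],[0,0,-0.58],0.01],[[0.148,-0.164,0],[0,0,-0.66],0.01],[[0.16,-0.178,0],[0,0,-0.71],0.01],[[0.165,-0.183,0],[0,0,-0.73],0.01],[[0.165,-0.183,0],[0,0,-0.73],0.01]]'
python3 - <<'E'
from h import *
snap('wrist','w3');snap('scene','s3');snap('side','d3')
E
```

```text
time: 5.0
tool_pos: [510.5, 63.4, 319.4]
tcp_rot: [-3.141, 0.0, 1.574]
contact_force: [0.1, 0.4, -3.7]
grip_width: 26.1
```

View pics/w3.png

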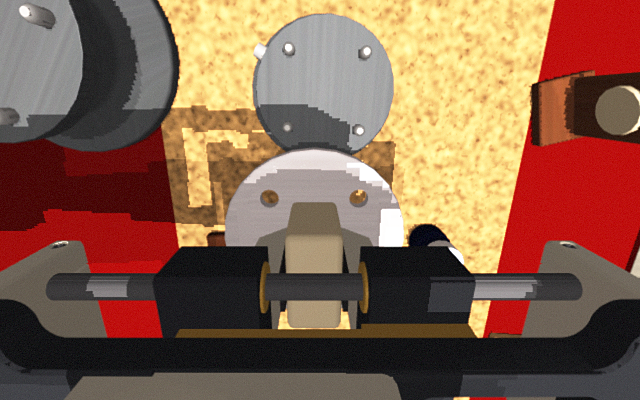

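Studs appear at about (289,48), (366,52), (360,130) and (287,127). The held plate's front holes are at (269,198) and (359,198). I'll enlarge this crop for accuracy.

Run:
```python
from h import *
w=load('w3')['color'][20:220,240:410,::-1]
w=cv2.resize(w,None,fx=3,fy=3,interpolation=cv2.INTER_CUBIC);w=cv2.convertScaleAbs(w,alpha=1.1,beta=25)
cv2.imwrite('pics/w3c.png',w)
```

```text
(no output)
```

View pics/w3c.png

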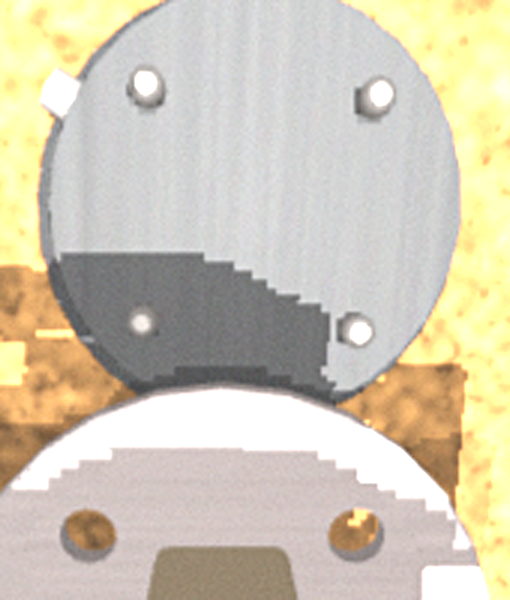

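The stud tips, in crop pixels, are at (145,82), (380,94), (358,331) and (142,322). The plate's front hole rims are at (88,533) and (356,533).

Run:
```python
from h import *
w=load('w3'); f=lambda a:np.array([240,20])+(np.array(a)-1)/3
S=plane(w,f([[145,82],[380,94],[358,331],[142,322]]),83)
print(S.round(1),'centre',S.mean(0),'sides',np.linalg.norm(S-np.roll(S,1,0),axis=1).round(1))
e=(S[0]-S[3])+(S[1]-S[2]); g=(S[1]-S[0])+(S[2]-S[3]);print('stud yaw',np.arctan2(e[1],e[0]),np.arctan2(g[1],g[0])+np.pi/2)
o=get_obs();T=o['tool_pos'];print(T,o['tcp_rot'])
zt=T[2]-192.7+8; H=plane(w,f([[88,533],[356,533]]),zt);m=H.mean(0)
v=H[1]-H[0];a=np.arctan2(v[1],v[0])+np.pi/2;C=m-26*np.array([np.cos(a),np.sin(a),0])
print('holes',H,np.linalg.norm(v),'yaw',a,'plate centre',C,'minus TCP',C-T)
```

```text
[[493.3 177.   83. ]
 [545.1 174.9  83. ]
 [542.9 123.4  83. ]
 [491.5 125.2  83. ]] centre [518.20602657 150.10416734  83.        ] sides [51.8 51.9 51.5 51.4]
stud yaw 1.531734404395737 1.532272047257438
[511.07660851  61.09854477 319.52180561] [-3.14137431e+00  5.93557225e-04  1.56995281e+00]
holes [[484.76148931  89.67585457 134.82180561]
 [536.71816098  89.96008842 134.82180561]] 51.95744912315923 yaw 1.5762668660028758 plate centre [510.88205846  63.81836054 134.82180561] minus TCP [  -0.19455005    2.71981577 -184.7       ]
```

```bash
python3 -m pendant '[[[0.02,0.002,0.0],[0,0,-0.06],0.01],[[0.05,0.005,0.0],[0,0,-0.14],0.01],[[0.075,0.007,0.005],[0,0,-0.22],0.01],[[0.0875,0.007,0.015],[0,0,-0.22],0.01],[[0.0875,0.007,0.025],[0,0,-0.22],0.01],[[0.0875,0.007,0.03],[0,0,-0.22],0.01],[[0.0875,0.007,0.03],[0,0,-0.22],0.01],[[0.0875,0.007,0.03],[0,0,-0.22],0.01],[[0.0875,0.007,0.03],[0,0,-0.22],0.01]]'
python3 - <<'E'
from h import *
a=get_obs();s=snap('side','d4');c=snap('scene','s4');b=get_obs()
for o in(a,b):print(*[np.round(o[k],2) for k in('time','tool_pos','tcp_rot','contact_force','moment')])
x=cv2.resize(s['color'][180:290,260:380],None,fx=5,fy=5,interpolation=2);y=cv2.resize(c['color'][130:240,320:420],None,fx=5,fy=5,interpolation=2)
print(x.shape,y.shape);z=np.hstack([x,y]);z=cv2.resize(z,None,fx=.72,fy=.72)
cv2.imwrite('pics/m4.png',z[:,:,::-1])
E
```

```text
time: 5.9
tool_pos: [518.1, 148.5, 289.9]
tcp_rot: [3.141, 0.0, 1.79]
contact_force: [-0.2, -0.2, -3.8]
grip_width: 26.0
5.9 [518.11 148.51 289.9 ] [3.14 0.   1.79] [-0.24 -0.19 -3.78] [-0.   -0.17  0.03]
6.0 [518.08 148.86 290.19] [3.14 0.   1.79] [-0.18 -0.07 -2.3 ] [-0.01 -0.19 -0.03]
(550, 600, 3) (550, 500, 3)
```

View pics/m4.png

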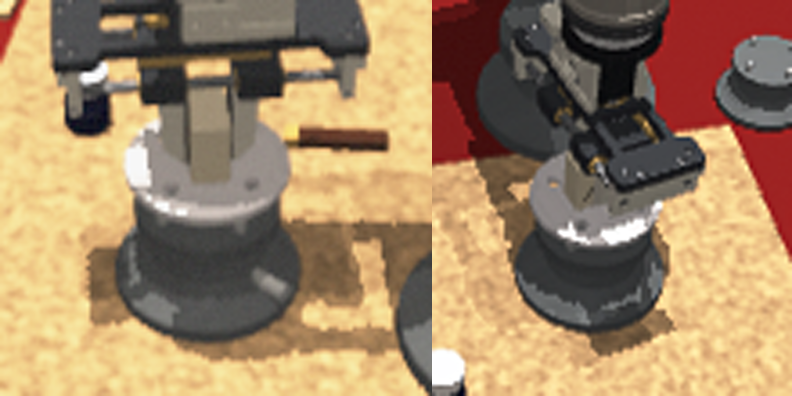

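The plate hovers centred over the middle stand in both views (head edge concentric, about 14 mm clearance). I'll lower it slowly, turned about 0.26 rad out of line.

```bash
python3 -m pendant '[[[0.001,0,0.004],[0,0,0],0.01],[[0.001,0,0.008],[0,0,0],0.01],[[0.001,0,0.01],[0,0,0],0.01],[[0.001,0,0.0115],[0,0,0],0.01],[[0.001,0,0.0115],[0,0,0],0.01],[[0.001,0,0.0115],[0,0,0],0.01]]'; python3 -m pendant '[[[0,0,0.0005],[0,0,0],0.01],[[0,0,0.001],[0,0,0],0.01],[[0,0,0.001],[0,0,0],0.01],[[0,0,0.001],[0,0,0],0.01]]'
```

```text
time: 6.5
tool_pos: [517.6, 150.6, 278.1]
tcp_rot: [-3.141, 0.0, 1.792]
contact_force: [0.1, 0.3, -2.8]
grip_width: 26.0
time: 6.83
tool_pos: [517.6, 150.6, 277.2]
tcp_rot: [3.142, 0.0, 1.792]
contact_force: [0.5, 0.7, -3.2]
grip_width: 26.4
```

```bash
python3 -m pendant '[[[0,0,0.0005],[0,0,0],0.01],[[0,0,0.001],[0,0,0],0.01],[[0,0,0.001],[0,0,0],0.01],[[0,0,0.001],[0,0,0],0.01]]'
```

```text
time: 7.17
tool_pos: [517.6, 150.6, 276.1]
tcp_rot: [-3.141, 0.0, 1.792]
contact_force: [0.3, -0.5, -4.2]
grip_width: 26.3
```

Underside is now at about 83.4, still no contact. I'll go on in half-millimetre steps.

```bash
python3 -m pendant '[[[0,0,0.0005],[0,0,0],0.01],[[0,0,0.0005],[0,0,0],0.01],[[0,0,0.0005],[0,0,0],0.01]]';python3 -m pendant '[[[0,0,0.0005],[0,0,0],0.01],[[0,0,0.0005],[0,0,0],0.01],[[0,0,0.0005],[0,0,0],0.01]]'
```

```text
time: 7.42
tool_pos: [517.6, 150.5, 275.7]
tcp_rot: [3.142, 0.0, 1.792]
contact_force: [0.9, -0.0, -3.7]
grip_width: 26.0
time: 7.67
tool_pos: [517.6, 150.6, 275.6]
tcp_rot: [3.141, 0.0, 1.792]
contact_force: [-1.1, -0.6, 0.8]
grip_width: 25.8
```

Contact: Fz rose from −3.7 to +0.8 N, so the tips carry about 4 N at underside height 82.9, as expected. Now I'll turn it into line.

```bash
python3 -m pendant '[[[0,0,0],[0,0,0.03],0.01],[[0,0,0],[0,0,0.06],0.01],[[0,0,0],[0,0,0.09],0.01],[[0,0,0],[0,0,0.12],0.01],[[0,0,0],[0,0,0.15],0.01],[[0,0,0],[0,0,0.15],0.01]]'; python3 -m pendant '[[[0,0,0],[0,0,0.02],0.01],[[0,0,0],[0,0,0.04],0.01],[[0,0,0],[0,0,0.06],0.01],[[0,0,0],[0,0,0.08],0.01],[[0,0,0],[0,0,0.1],0.01],[[0,0,0],[0,0,0.11],0.01],[[0,0,0],[0,0,0.11],0.01],[[0,0,0],[0,0,0.11],0.01]]'; python3 -c "
from h import *
o=get_obs();print(o['moment'])"
```

```text
time: 8.17
tool_pos: [517.8, 150.6, 275.4]
tcp_rot: [3.141, -0.0, 1.641]
contact_force: [0.5, 0.7, -0.5]
grip_width: 26.2
time: 8.83
tool_pos: [517.6, 150.5, 275.1]
tcp_rot: [-3.141, 0.0, 1.532]
contact_force: [0.1, -0.3, -2.4]
grip_width: 26.1
[-0.01492985 -0.15872899  0.01316548]
```

Fz fell back to hanging weight and the plate dropped slightly, so the holes have found the studs. I'll slide it down in stages.

```bash
python3 -m pendant '[[[0,0,0.0007],[0,0,0],0.01],[[0,0,0.0014],[0,0,0],0.01],[[0,0,0.002],[0,0,0],0.01],[[0,0,0.002],[0,0,0],0.01]]'; python3 -m pendant '[[[0,0,0.0007],[0,0,0],0.01],[[0,0,0.0014],[0,0,0],0.01],[[0,0,0.002],[0,0,0],0.01],[[0,0,0.002],[0,0,0],0.01]]'
```

```text
time: 9.17
tool_pos: [517.5, 150.6, 273.0]
tcp_rot: [-3.141, 0.0, 1.532]
contact_force: [0.3, -0.5, -3.1]
grip_width: 26.0
time: 9.5
tool_pos: [517.5, 150.5, 271.0]
tcp_rot: [-3.141, 0.0, 1.532]
contact_force: [-0.2, -0.0, -3.6]
grip_width: 25.7
```

Free sliding with no side force.

```bash
python3 -m pendant '[[[0,0,0.0007],[0,0,0],0.01],[[0,0,0.0014],[0,0,0],0.01],[[0,0,0.002],[0,0,0],0.01],[[0,0,0.0027],[0,0,0],0.01],[[0,0,0.0034],[0,0,0],0.01],[[0,0,0.004],[0,0,0],0.01],[[0,0,0.004],[0,0,0],0.01]]'; python3 -m pendant '[[[0,0,0.0005],[0,0,0],0.01],[[0,0,0.001],[0,0,0],0.01],[[0,0,0.001],[0,0,0],0.01]]'; python3 -m pendant '[[[0,0,0.0005],[0,0,0],0.01],[[0,0,0.0005],[0,0,0],0.01],[[0,0,0.0005],[0,0,0],0.01]]'
```

```text
time: 10.08
tool_pos: [517.5, 150.6, 267.0]
tcp_rot: [-3.141, 0.0, 1.532]
contact_force: [0.1, -0.8, -2.2]
grip_width: 25.7
time: 10.33
tool_pos: [517.6, 150.6, 266.1]
tcp_rot: [-3.141, 0.0, 1.532]
contact_force: [0.4, 0.2, -3.6]
grip_width: 25.9
time: 10.58
tool_pos: [517.6, 150.6, 265.7]
tcp_rot: [3.142, 0.0, 1.532]
contact_force: [-0.5, 1.0, -2.9]
grip_width: 25.6
```

```bash
python3 -m pendant '[[[0,0,0.0005],[0,0,0],0.01],[[0,0,0.0005],[0,0,0],0.01],[[0,0,0.0005],[0,0,0],0.01]]'; python3 -m pendant '[[[0,0,0.0005],[0,0,0],0.01],[[0,0,0.0005],[0,0,0],0.01],[[0,0,0.0005],[0,0,0],0.01]]'
```

```text
time: 10.83
tool_pos: [517.6, 150.6, 265.2]
tcp_rot: [-3.142, 0.0, 1.532]
contact_force: [-0.4, 0.4, -2.8]
grip_width: 25.9
time: 11.08
tool_pos: [517.6, 150.6, 264.7]
tcp_rot: [3.142, 0.0, 1.532]
contact_force: [-0.3, 0.3, -3.0]
grip_width: 25.7
```

```bash
python3 -m pendant '[[[0,0,0.0005],[0,0,0],0.01],[[0,0,0.0005],[0,0,0],0.01],[[0,0,0.0005],[0,0,0],0.01]]'
```

```text
time: 11.33
tool_pos: [517.6, 150.6, 264.6]
tcp_rot: [3.141, 0.0, 1.532]
contact_force: [-1.7, 0.4, 1.4]
grip_width: 26.1
```

Seated: the stop came exactly 11.0 mm below the tip contact, with about 4 N of load. Letting go.

```bash
python3 -m pendant '[[[0,0,-0.0003],[0,0,0],0.03],[[0,0,-0.0003],[0,0,0],0.04],[[0,0,-0.0003],[0,0,0],0.05],[[0,0,-0.0003],[0,0,0],0.06],[[0,0,-0.0003],[0,0,0],0.06],[[0,0,-0.0003],[0,0,0],0.06],[[0,0,-0.0003],[0,0,0],0.06],[[0,0,-0.0003],[0,0,0],0.06]]'
```

```text
time: 12.0
tool_pos: [517.6, 150.5, 264.5]
tcp_rot: [-3.142, 0.0, 1.532]
contact_force: [-0.4, -0.2, -0.5]
grip_width: 60.1
```

```bash
python3 -m pendant '[[[0,0,-0.01],[0,0,0],0.06],[[0,0,-0.03],[0,0,0],0.06],[[0,0,-0.055],[0,0,0],0.06],[[0,0,-0.08],[0,0,0],0.06],[[-0.03,0,-0.1],[0,0,0],0.06],[[-0.06,0,-0.1],[0,0,0],0.06],[[-0.08,0,-0.1],[0,0,0],0.06],[[-0.08,0,-0.1],[0,0,0],0.06],[[-0.08,0,-0.1],[0,0,0],0.06]]'
python3 - <<'E'
from h import *
w=snap('wrist','w5');s=snap('side','d5');c=snap('scene','s5')
a=cv2.resize(s['color'][180:290,270:370],(400,440),interpolation=2)
b=cv2.resize(w['color'][0:220,220:420],(400,440),interpolation=2)
cv2.imwrite('pics/m5.png',np.hstack([a,b])[:,:,::-1])
E
```

```text
time: 12.75
tool_pos: [514.4, 69.9, 365.3]
tcp_rot: [3.141, -0.0, 1.53]
contact_force: [0.5, 0.4, -0.4]
grip_width: 60.2
```

View pics/m5.png

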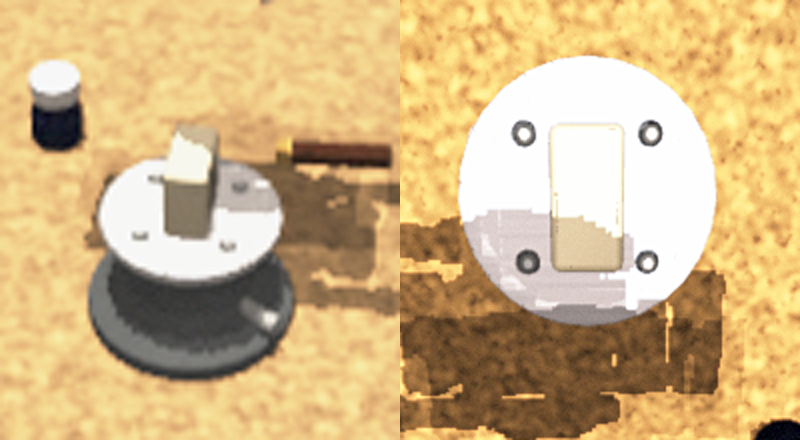

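View pics/s5.png

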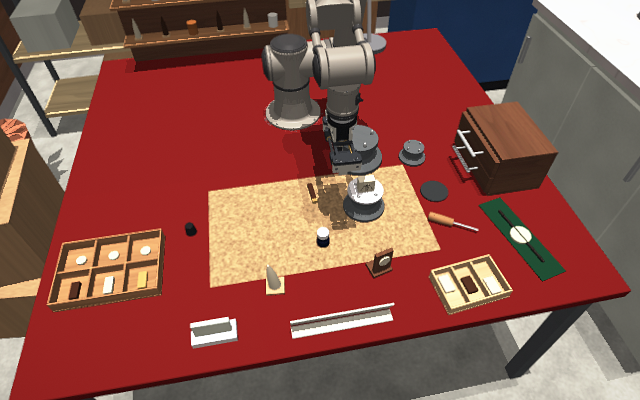

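All four holes show a stud standing inside them (crop (524,133), (650,133), (647,261), (527,261)). The plate lies flat on the middle stand, and the other things are where they were in the first picture. Handing in.

```bash
python3 -c "
from plant import *
print(close_job())"
```

```text
the job is handed in; nothing more can be done
None
```

The plate is home on the middle-sized turntable, released, and the job is handed in at about 13 s of robot time. The hand-in reported no verdict.

- **How it went:** I gripped the plate by its slab and rested it on the stud tips about 0.26 rad out of line, with roughly 4 N of load. I then turned it until the holes found the studs and slid it down freely.
- **Seating:** It stopped 11.0 mm below the point where it first touched the tips, which matches the stud height. The load there was about 4 N, below the 5 N at which the head starts to sink.
- **Last pictures:** A stud stands in each of the four holes and the plate looks flat. The gripper is clear, and by eye the other things are where they were at the start.
- **Disagreements:** The scene and side cameras' first estimates of the head centre were up to about 13 mm from the wrist camera's close-up. I used the close-up, and the free slide confirmed it. TCP readings taken just after a move were 1–2 mm off until the arm settled. No check failed.

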